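# Close and clamp the lid of a slide spin dryer

### The arm

A 6-joint arm with a two-finger parallel gripper is mounted at the origin on the work surface. World frame = base frame: x ahead of the robot, y to its left, z up, the work surface at z = 0. Lengths are in mm, angles in rad, forces in N, time in s.
With the tool pointing down it reaches from about 325 to 850 mm from the base axis. Payload 4.4 kg.
Tool frame: the origin (TCP) lies on the mounting face of the last link; the fingertips stand 199 mm ahead of it and the grasp point (between the pads) lies 180 mm ahead of it (robot.finger_overhang is the distance from the TCP to the fingertips, in mm); y points along the fingers, x is the direction in which the jaws open and shut, and the axes are right-handed (so a half turn about y gives the same grasp; the last joint's range is limited). The gripper opens to 94 mm and grips with 3 to 60 N. Pads are 16 mm wide; open, the fingers measure 119 mm over their backs; the gripper's body (75 mm by 177 mm) begins 78 mm behind the grasp point.
Start: joints at [1.093, 0.207, 1.542, -0, 1.393, -0.15], TCP at [184.593, 544.568, 404.647] pointing down, gripper open.
Joint ranges: [-2.73, 2.73], [-0.86, 2.22], [0.23, 2.46], [-1.11, 4.25], [0.08, 2.63], [-2.82, 2.82]. Speed limits (rad/s): [2.79, 2.79, 3.14, 3.14, 3.14, 3.14].

### API

Orientations are given as [roll, pitch, yaw] about the fixed x, y, z axes, in that order (R = Rz(yaw) Ry(pitch) Rx(roll)).
In Python, from rig import status, camera, workorder, robot gives the robot as it stands.
- The arm moves only by the tool step_arm, never from a script. Its argument "commands" is a list that holds one entry, the list of rows, each a list of 7 numbers: the shift along the world's x, y, z in m, then the turn, a rotation vector about the world's x, y, z in degrees, then the closure, from -1 (fully open) to 1 (shut). A call has 1 to 20 rows; each row is the pose to reach, as a shift and turn from the pose commanded when the call began; what a row does not reach only later rows make up. A row lasts 1/10 s, in which the tool goes at most 50 mm and 8.59 degrees, less where a joint would pass 70% of its speed; a pose out of reach is approached as far as the arm can. A call with a gripper value outside its range is refused whole. The fingers move at their own pace and stop on an object; "force" is the grip in N (left out, the last holds). Time passes only in rows, so rows that repeat a pose let the fingers close. It gives the time, the measured TCP pose, the force and the opening at its end, in the units of the state.
- status.read_state(): the state, without advancing time (a new reading comes with each control period).
- camera(name): name is "scene" or "top" or "wrist"; returns a dict with "frame" (384x512x3 uint8, red, green, blue), "camera_matrix" (3x3 intrinsics, pixels), "xyz" and "orientation" of the camera in the world. Camera axes: x right, y up, looking along -z (the intrinsics and any distortion apply to the point x, -y, -z); pixel columns grow to the right and rows downward; lengths in mm; the calibration is good to about 2 mm. A picture is of the moment at which its call begins. There is no depth.
- workorder.finish_job(): hands the job in, once; it reports no verdict.
The state is a dict: "t": time; "qpos": joint angles; "dq": joint speeds; "effort": joint torques, N m; "tcp_pos": TCP position; "ee_rot": TCP orientation; "wrist_force": force on the tool from outside, world axes, zero at the start; "ft_torque": the same for the moment, N m; "opening": finger opening in mm.
Only numpy, scipy, OpenCV 4.12 (cv2) and the standard library are available. Lean on these libraries where they do the work, as an engineer would, in place of code of your own. Each camera call takes 0.05 s, during which the arm holds its last target.

### The job

The lid of the slide dryer has been put back askew, with its tab riding on the collar. Without lifting the lid off, turn it until the tab drops into the notch, press it down fully home, then swing the clamp right over it. Leave the other things on the bench where they are.

Things in the scene. Friction and masses are not known exactly. Their poses are not given: they have to be found in the camera images.
- dryer: Slide spin dryer: white square housing 260 x 260 mm, fixed to the bench, its flat deck 110 mm above the bench. Origin: centre of its underside, z up, control panel with dial on its -x side. In the middle of the deck stands a grey round collar (see collar) with a notch on its +y side; the clamp's post stands on the -y side, 108 mm from the centre.
- collar (a point): Centre of the collar, level with its top, 147 mm above the bench. The collar is a round wall, inner radius 78 mm, outer 90 mm, rising 37 mm from the deck. Hidden inside it, the lid rests on a stiff rubber seal ring: pushing the lid home moves the seal down 6.5 mm and takes about 10 N; it does not spring back.
- notch (a point): A point in the notch: on the dryer's +y axis, 105 mm from its centre, 133 mm above the bench; lid_tab lies here when the lid is fully home. The notch is a 30 mm wide gap in the collar between two square cheeks, open down to the deck.
- lid: Bare metal lid: disc of radius 75 mm, 18 mm thick, 0.3 to 0.45 kg, loose in the collar with 3 mm play. Origin: centre of its underside, z up, its tab along +y. When its yaw equals the dryer's the tab drops into the notch and the lid lies level on the seal, underside 134.5 mm above the bench; fully home it is 128 mm. A push of 1 to 3 N on the side of the tab turns it.
- lid_tab (a point): Point on the underside of the lid's tab, mid-width, 105 mm from the lid's centre. The tab is 24 mm wide, 13 mm thick, flush with the disc's top (underside 5 mm above the disc's), and reaches 125 mm from the centre, 35 mm beyond the collar. At the start it lies on top of the collar, so the lid slopes 3 degrees, 0.5 to 1.5 rad anticlockwise (seen from above) of the notch: turn the lid clockwise.
- lid_knob (a point): Centre of the flat top of the black round knob in the middle of the lid: 48 mm above the lid's underside. The knob's head is 42 mm across and 18 mm high, with a thinner neck below it.
- clamp (a joint): Swing clamp: flat steel arm 18 mm wide, 8 mm thick, reaching 67 mm from its upright post, underside 148 mm above the bench. 0 rad (a stop): shut, along the dryer's +y, over the lid's edge. Opens anticlockwise from above to 1.9 rad, then pointing to the dryer's -x. Stays where left; about 2 N at the peg moves it. Passes 2 mm over a lid fully home; strikes a lid that is not.
- clamp_peg (a point): Centre of the top of the clamp's black upright thumb peg, 15 mm in diameter, standing 24 mm above the arm, 55 mm from the clamp's axis; its top is 180 mm above the bench.
- slide_rack: Bystander: steel staining rack with glass slides and a wire handle, 92 x 58 mm, 88 mm high, close to the dryer's -y side. Origin: centre of its underside.
- slide_box: Bystander: shut grey slide box, 95 x 45 x 34 mm, close to the dryer's +y side. Origin: centre of its underside.
- brush: Bystander: brush 170 mm long lying behind the dryer (its +x side). Origin: underside, mid-length.
- bottle: Bystander: white reagent bottle with a red cap, 92 mm across, 222 mm high. Origin: centre of its underside.
- spray: Bystander: white spray bottle, 72 mm across, 198 mm high. Origin: centre of its underside.
- block_tray: Bystander: white tray with grey specimen cassettes, 150 x 110 x 22 mm. Origin: centre of its underside.
- tissue_box: Bystander: cardboard tissue box 115 x 115 x 125 mm with a tissue standing out of it. Origin: centre of its underside.
Mind the look-alikes: they are no part of the job. What is shaped like the lid but pink is not meant.

How it is judged (in metres and radians):
On the way, in this order (a step that is already met when the one before it is completed fails the run):
1. the lid's tab has dropped into the notch (horizontal distance between lid_tab and notch below 0.009 m and z of lid_tab in the frame of dryer below 0.1425 m), for 0.2 s.
2. with the lid fully home, the clamp is swung over it (z of lid in the frame of dryer below 0.1298 m and value of joint clamp below 0.2 rad), for 0.2 s.
At the end, for the whole second after the job is handed in: The tab lies in the notch (its point within 9 mm of the notch's point, horizontally), the lid is level and fully home (underside less than 1.8 mm above its lowest place, at the tab less than 2.2 mm), and the clamp is shut over it to within 0.2 rad of its stop; all at rest (all of step 2 and horizontal distance between lid_tab and notch below 0.009 m and z of lid_tab in the frame of dryer below 0.1352 m and angle between lid's own z axis and vertical below 0.03 rad and linear speed of lid below 0.01 m/s); the robot touches nothing.
It fails at once if the lid is lifted out of the collar (more than 30 mm above home) (z of lid in the frame of dryer above 0.158 m).
It fails at once if a bystander is moved by more than 40 mm (distance of any of slide_rack, slide_box, brush, bottle, spray, block_tray, tissue_box from where it was at the start of the episode above 0.04 m).
It also fails if it takes over 46 s, if anything falls off the work surface, if the arm or the gripper's body presses on something with over 40 N, if the wrist force passes 120 N, or if a joint passes its speed limit or range.

## Working session

There is one attempt and no reset: what is moved stays moved. The work goes in short steps, Python scripts to look and compute and a tool call to move; the robot and the scene stay as the last step left them, time stands still between calls to the robot, and variables do not carry over. Pictures are saved under pics/ and viewed, and the job is handed in when it is done.

Besides the shell and the picture viewer there is one more tool, called after "Call:" in YAML: its name, and indented under it one key for each argument. step_arm: Moves the arm, as the interface text tells. Its arguments: {"type":"object","properties":{"commands":{"type":"array"},"force":{"type":"number"}},"required":["commands"]}

```bash
ls; mkdir -p pics
python3 - <<'E'
from rig import status,camera
import cv2
print(status.read_state())
for n in ["scene","top","wrist"]:
    c=camera(n); cv2.imwrite(f"pics/{n}0.png",c["frame"][:,:,::-1]); print(n,c["camera_matrix"],c["xyz"],c["orientation"],[k for k in c])
E
```

```text
pics
{'t': 0.0, 'qpos': array([ 1.09350458e+00,  2.07405966e-01,  1.54294149e+00, -5.65092004e-06,
        1.39348086e+00, -1.50504626e-01]), 'dq': array([ 0.00052376,  0.00143481,  0.001512  , -0.00032954, -0.00080252,
       -0.0005229 ]), 'effort': array([ 1.53219695e-03, -3.70886493e+01, -2.81412435e+01,  6.99245674e-02,
        3.65902169e-02, -1.75463383e-04]), 'tcp_pos': array([184.42322433, 544.2428489 , 403.50419067]), 'ee_rot': array([-1.57046661,  0.00221122,  1.24401057]), 'wrist_force': array([ 0.22676395, -0.0312221 , -0.16206977]), 'ft_torque': array([-0.027208  , -0.01502546,  0.02264269]), 'opening': 94.39946329753799}
scene [[471.89422788   0.         250.81640103]
 [  0.         471.89422788 187.71256607]
 [  0.           0.           1.        ]] [ 1285.57468541 -1126.29963445  1119.22159174] [ 0.94690072 -0.02180847  0.63963694] ['frame', 'camera_matrix', 'xyz', 'orientation']
top [[349.10992274   0.         253.01861124]
 [  0.         349.10992274 186.95624864]
 [  0.           0.           1.        ]] [ 265.43166218    4.52406688 1483.48863224] [ 0.14674833 -0.02041456 -1.5557124 ] ['frame', 'camera_matrix', 'xyz', 'orientation']
wrist [[283.83134953   0.         251.08998992]
 [  0.         283.83134953 191.29452109]
 [  0.           0.           1.        ]] [112.42504674 569.86198963 383.42483283] [-0.26767008  0.00249398  1.24514322] ['frame', 'camera_matrix', 'xyz', 'orientation']
```

View pics/scene0.png

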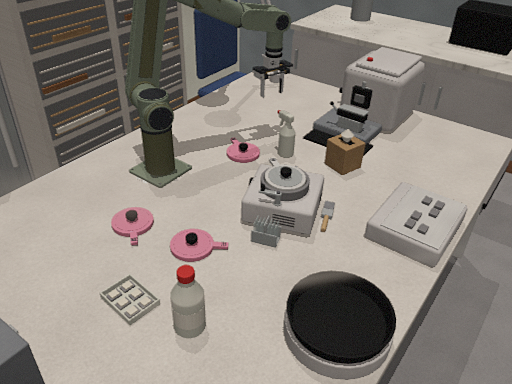

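View pics/top0.png

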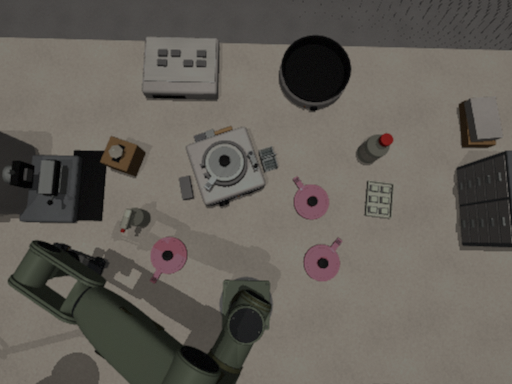

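View pics/wrist0.png

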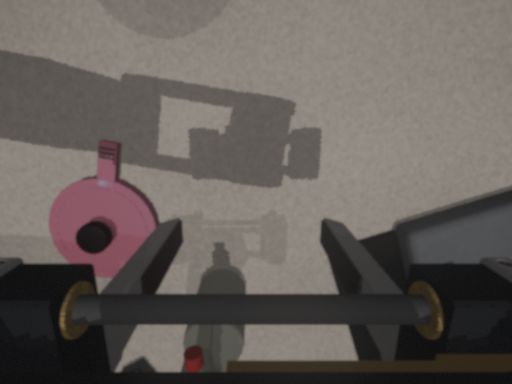

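The dryer with the grey metal lid is at top px (225,163). The pink look-alikes at (311,201), (322,262) and (168,256) aren't meant. I'll enlarge the dryer to confirm.

```bash
cat > h.py <<'E'
import numpy as np,cv2
from scipy.spatial.transform import Rotation as R
def ray(c,u,v):
    K=c["camera_matrix"];d=np.array([(u-K[0,2])/K[0,0],-(v-K[1,2])/K[1,1],-1.])
    return R.from_euler('xyz',c["orientation"]).apply(d)
def onz(c,u,v,z):
    d=ray(c,u,v);p=np.array(c["xyz"]);return p+d*(z-p[2])/d[2]
def proj(c,P):
    K=c["camera_matrix"];q=R.from_euler('xyz',c["orientation"]).inv().apply(np.atleast_2d(P)-c["xyz"])
    return np.c_[K[0,2]+K[0,0]*q[:,0]/-q[:,2],K[1,2]-K[1,1]*q[:,1]/-q[:,2]]
E
python3 - <<'E'
import cv2
a=cv2.imread("pics/top0.png")[110:225,165:290];cv2.imwrite("pics/topc.png",cv2.resize(a,None,fx=5,fy=5,interpolation=cv2.INTER_CUBIC)[:600])
a=cv2.imread("pics/scene0.png")[145:255,230:350];cv2.imwrite("pics/scenec.png",cv2.resize(a,None,fx=5,fy=5,interpolation=cv2.INTER_CUBIC))
E
```

```text
(no output)
```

View pics/topc.png

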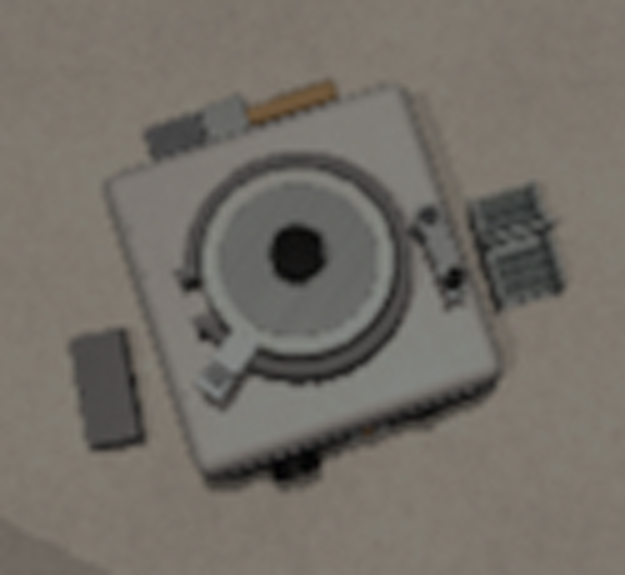

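View pics/scenec.png

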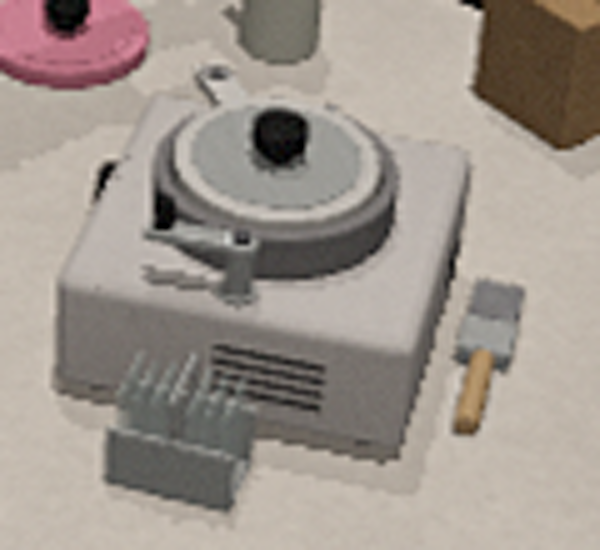

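Run:
```python
from rig import camera
from h import *
c=camera("top");s=camera("scene")
def T(x,y,z):return onz(c,165+x/5-.4,110+y/5-.4,z)
def S(x,y,z):return onz(s,230+x/5-.4,145+y/5-.4,z)
L=[(105,182),(407,86),(500,376),(208,480)]
P=np.array([T(x,y,110) for x,y in L]);print(P.round(1),P.mean(0))
for i in range(4):
    d=P[(i+1)%4]-P[i];print(np.linalg.norm(d),np.degrees(np.arctan2(d[1],d[0])))
print("knob",T(299,252,180),S(280,128,180))
# ellipse fit collar outer approx and notch cheeks etc
for n,x,y,z in [("cheek1",188,280,147),("cheek2",208,325,147),("tabend",210,393,152),("post",430,213,155),("peg",455,278,180)]:
    print(n,T(x,y,z).round(1))
for n,x,y,z in [("tabend",214,72,152),("post",243,240,156),("peg",163,205,180)]:
    print("S",n,S(x,y,z).round(1))
```

```text
[[630.9 253.9 110. ]
 [716.5  11.9 110. ]
 [478.4 -66.5 110. ]
 [391.4 162.7 110. ]] [554.27841098  90.51435323 110.        ]
256.6511269353763 -70.5206869507464
250.6188077881367 -161.77187275645744
245.14209415243303 110.79281762638841
256.2510790247438 20.843588167248463
knob [560.41225284  91.49090513 180.        ] [556.81153622  97.60165045 180.        ]
cheek1 [543.9 179.4 147. ]
cheek2 [508.6 162.6 147. ]
tabend [454.6 158.7 152. ]
post [599.2  -8.1 155. ]
peg [542.5 -27.8 180. ]
S tabend [452.6 167.6 152. ]
S post [594.9  -4.3 156. ]
S peg [546.2 -32.7 180. ]
```

Call:
step_arm:
  commands:
    - [[0.03,-0.03,0.03,0,0,0,1],[0.06,-0.065,0.04,0,0,0,1],[0.09,-0.1,0.05,0,0,0,1],[0.12,-0.135,0.05,0,0,0,1],[0.15,-0.17,0.05,0,0,0,1],[0.18,-0.2,0.05,0,0,0,1],[0.21,-0.235,0.05,0,0,0,1],[0.24,-0.265,0.05,0,0,0,1],[0.27,-0.3,0.05,0,0,0,1],[0.3,-0.33,0.05,0,0,0,1],[0.33,-0.365,0.05,0,0,0,1],[0.36,-0.4,0.05,0,0,0,1],[0.39,-0.43,0.05,0,0,0,1],[0.428,-0.47,0.05,0,0,0,1],[0.428,-0.47,0.05,0,0,0,1],[0.428,-0.47,0.05,0,0,0,1],[0.428,-0.47,0.05,0,0,0,1]]
  force: 20

```text
t: 1.95
tcp_pos: [612.0, 75.3, 454.3]
ee_rot: [-1.569, -0.0, 1.245]
wrist_force: [0.1, -0.1, -0.4]
opening: 0.6
```

Run:
```python
from rig import camera,status
import cv2
c=camera("wrist");cv2.imwrite("pics/w1.png",cv2.resize(c["frame"][:,:,::-1],None,fx=1.5,fy=1.5))
cv2.imwrite("pics/w1raw.png",c["frame"][:,:,::-1])
import pickle;pickle.dump(c,open("w1.pkl","wb"))
print(status.read_state())
```

```text
{'t': 2.0, 'qpos': array([-1.72094737e-02,  2.61665016e-01,  1.37129132e+00,  5.05054558e-04,
        1.50933843e+00, -1.26267539e+00]), 'dq': array([ 0.01161652, -0.00850077,  0.00458614, -0.00389399, -0.00035318,
       -0.0021141 ]), 'effort': array([-6.44263085e-01, -3.99457133e+01, -2.92466122e+01, -2.56905158e-02,
        5.74327935e-02,  1.78186961e-03]), 'tcp_pos': array([611.78732528,  75.75510203, 454.6237157 ]), 'ee_rot': array([-1.56997441e+00, -2.67410396e-04,  1.24543461e+00]), 'wrist_force': array([-0.0939943 ,  0.25682755,  0.44528802]), 'ft_torque': array([ 0.02255347, -0.01831872, -0.02020449]), 'opening': 0.5050133114156249}
```

View pics/w1.png

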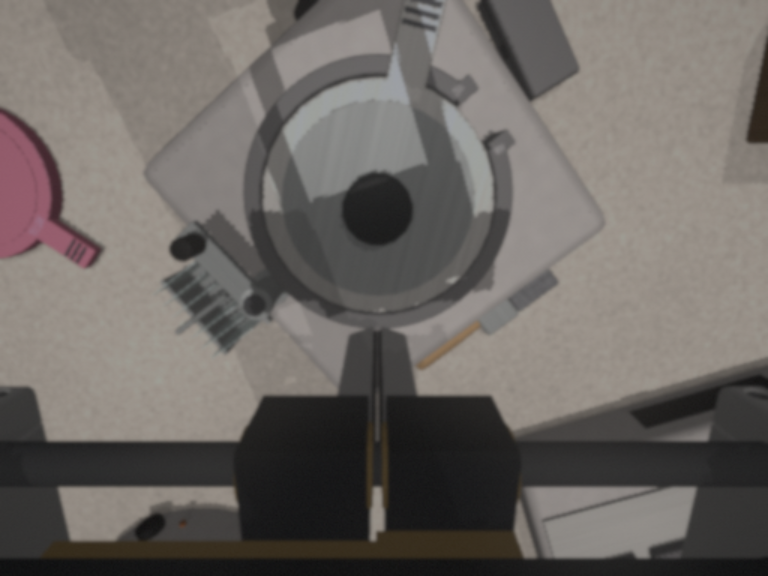

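```bash
python3 - <<'E'
import pickle
from h import *
from scipy.optimize import least_squares
c=pickle.load(open("w1.pkl","rb"));print(c["xyz"],c["orientation"])
g=cv2.cvtColor(c["frame"],cv2.COLOR_RGB2GRAY)
def W(x,y,z):return onz(c,(x+.5)/1.5-.5,(y+.5)/1.5-.5,z)
# outer edge of the collar: radial scan, darkest-grad; print hand picks too
pts=np.array([W(x,y,147) for x,y in [(244,200),(512,195),(375,328),(300,85),(270,275),(340,58),(480,275)]])[:,:2]
r=least_squares(lambda p:np.hypot(*(pts-p[:2]).T)-p[2],[556,92,90]);print("collar",r.x,r.fun.round(1))
for n,x,y,z in [("knob",377,208,178),("chkL",455,88,147),("chkR",497,140,147),("peg",187,246,180),("post",254,303,157),("tabend L",404,0,155),("tabend R",441,0,155),("corner L",147,172,110),("corner R",604,222,110),("tabrootL",388,76,155),("tabrootR",430,88,155)]:
    print(n,W(x,y,z).round(1))
E
python3 -c "
import cv2
a=cv2.imread('pics/w1raw.png')[0:230,90:420];cv2.imwrite('pics/w1c.png',cv2.resize(a,None,fx=2.4,fy=2.4,interpolation=2))"
```

```text
[539.96211237 100.89365086 434.24056516] [-2.66618087e-01  2.33417013e-04  1.24570041e+00]
collar [559.3522654   94.37177914  88.22597649] [-0.1  1.1  0.2 -2.1  0.9  1.5 -1.4]
knob [560.1  94.1 178. ]
chkL [508.4 162.6 147. ]
chkR [546.4 179.6 147. ]
peg [544.8 -21.6 180. ]
post [595.5  -6.3 157. ]
tabend L [455.2 145.8 155. ]
tabend R [462.  165.9 155. ]
corner L [486.7 -59.6 110. ]
corner R [630.3 252.  110. ]
tabrootL [490.1 124.6 155. ]
tabrootR [504.5 146.6 155. ]
```

View pics/w1c.png

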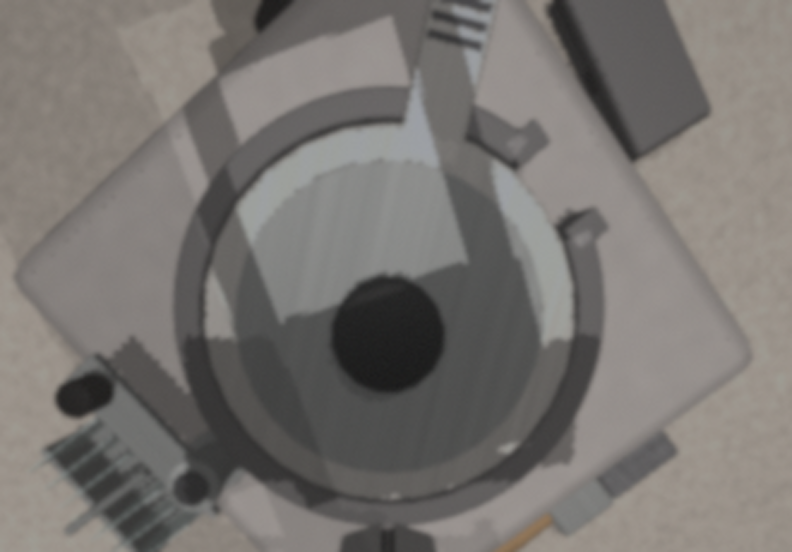

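Run:
```python
import numpy as np
C=np.array([559,94])
st=C+113*np.array([np.cos(np.radians(149)),np.sin(np.radians(149))])+35*np.array([-np.sin(np.radians(149)),np.cos(np.radians(149))])
print(st, st-[612.6,74.6])
for th in range(149,103,-3):
    a=np.radians(th);p=C+113*np.array([np.cos(a),np.sin(a)])+24*np.array([-np.sin(a),np.cos(a)])
    print(th,(p-st).round(1),th-149)
```

```text
[444.1137624  122.19844694] [-168.4862376    47.59844694]
149 [5.7 9.4] 0
146 [ 7.8 15.1] -3
143 [10.2 20.6] -6
140 [12.9 26.1] -9
137 [15.9 31.3] -12
134 [19.1 36.4] -15
131 [22.6 41.3] -18
128 [26.4 46.1] -21
125 [30.4 50.6] -24
122 [34.7 54.9] -27
119 [39.1 59. ] -30
116 [43.8 62.8] -33
113 [48.6 66.4] -36
110 [53.7 69.8] -39
107 [58.9 72.8] -42
104 [64.3 75.6] -45
```

Call:
step_arm:
  commands:
    - [[-0.045,0.012,0,0,0,-6,1],[-0.09,0.024,0,0,0,-12,1],[-0.13,0.036,0,0,0,-12,1],[-0.168,0.047,0,0,0,-12,1],[-0.168,0.047,-0.04,0,0,-12,1],[-0.168,0.047,-0.08,0,0,-12,1],[-0.168,0.047,-0.105,0,0,-12,1],[-0.168,0.047,-0.105,0,0,-12,1],[-0.168,0.047,-0.105,0,0,-12,1]]

```text
t: 2.9
tcp_pos: [444.1, 122.4, 350.3]
ee_rot: [-1.571, -0.0, 1.036]
wrist_force: [-0.2, 0.0, 0.3]
opening: 0.4
```

Run:
```python
from rig import camera,status
import cv2
c=camera("wrist");cv2.imwrite("pics/w2.png",cv2.resize(c["frame"][:,:,::-1],None,fx=1.5,fy=1.5))
c=camera("top");cv2.imwrite("pics/t2.png",cv2.resize(c["frame"][110:225,165:290,::-1],None,fx=5,fy=5,interpolation=2))
```

```text
(no output)
```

View pics/w2.png

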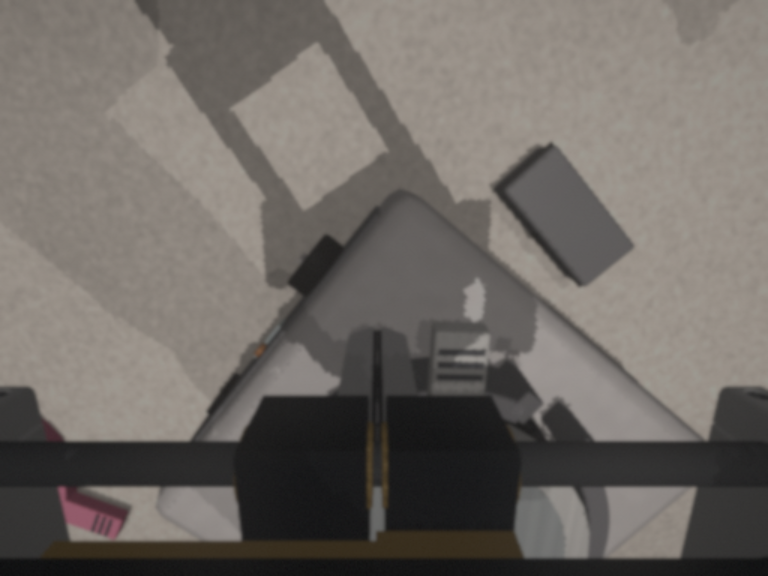

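View pics/t2.png

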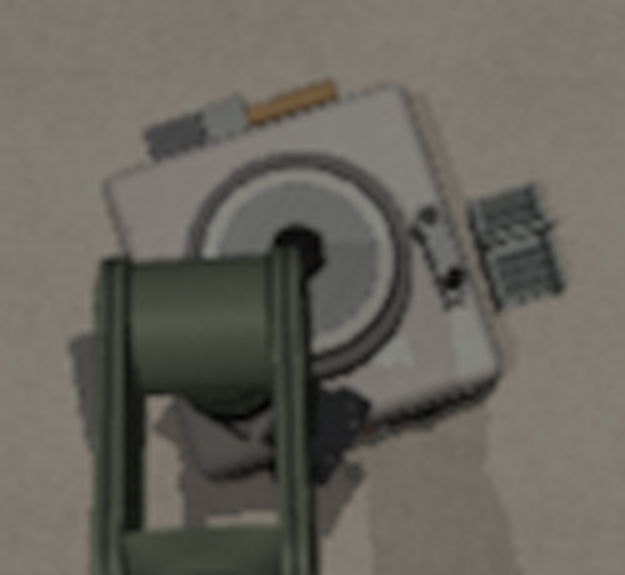

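Wrist view: the fingertips (345–412, 330) stand left of the tab's end (432–490, 325–390), with a clear gap. I'll start the sweep.

Call:
step_arm:
  commands:
    - [[0.003,0.005,0,0,0,0,1],[0.006,0.0095,0,0,0,0,1],[0.008,0.015,0,0,0,-3,1],[0.01,0.0205,0,0,0,-6,1],[0.013,0.026,0,0,0,-9,1],[0.016,0.0315,0,0,0,-12,1],[0.019,0.0365,0,0,0,-15,1],[0.0225,0.0415,0,0,0,-18,1],[0.0265,0.046,0,0,0,-21,1],[0.0305,0.0505,0,0,0,-24,1],[0.0345,0.055,0,0,0,-27,1],[0.039,0.059,0,0,0,-30,1],[0.039,0.059,0,0,0,-30,1]]

```text
t: 4.3
tcp_pos: [484.1, 181.1, 350.1]
ee_rot: [-1.571, -0.0, 0.512]
wrist_force: [0.2, -0.2, 0.5]
opening: 0.3
```

Run:
```python
from rig import camera,status
import cv2
c=camera("wrist");cv2.imwrite("pics/w3.png",cv2.resize(c["frame"][:,:,::-1],None,fx=1.5,fy=1.5))
```

```text
(no output)
```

View pics/w3.png

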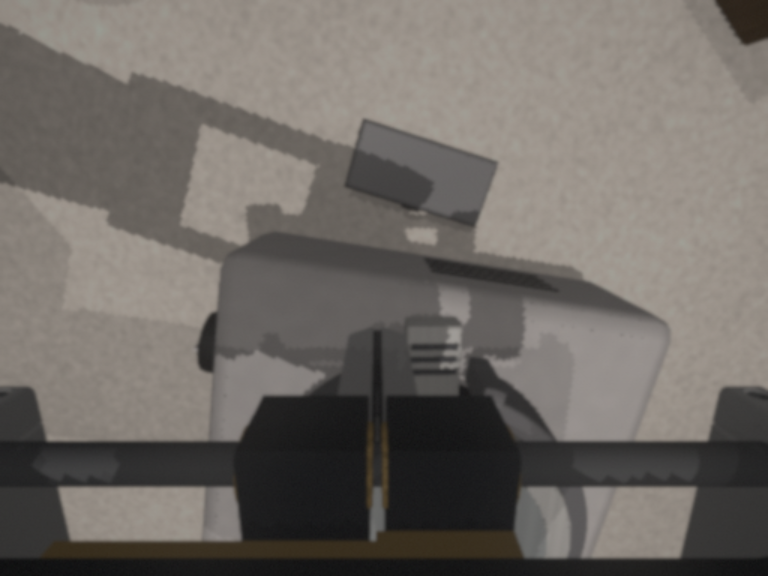

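Call:
step_arm:
  commands:
    - [[0.0025,0.002,0,0,0,-1.5,1],[0.0047,0.0038,0,0,0,-3,1],[0.007,0.0056,0,0,0,-4.5,1],[0.0095,0.0074,0,0,0,-6,1],[0.012,0.0091,0,0,0,-7.5,1],[0.0132,0.01,0,0,0,-8.2,1],[0.0132,0.01,0,0,0,-8.2,1]]

```text
t: 5.05
tcp_pos: [496.8, 190.7, 349.2]
ee_rot: [-1.571, 0.001, 0.368]
wrist_force: [-1.2, -0.5, -1.0]
opening: 0.4
```

Run:
```python
from rig import camera,status
import cv2
c=camera("wrist");cv2.imwrite("pics/w4.png",cv2.resize(c["frame"][:,:,::-1],None,fx=1.5,fy=1.5))
c=camera("scene");cv2.imwrite("pics/s4.png",cv2.resize(c["frame"][130:250,230:350,::-1],None,fx=5,fy=5,interpolation=2))
```

```text
(no output)
```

View pics/w4.png

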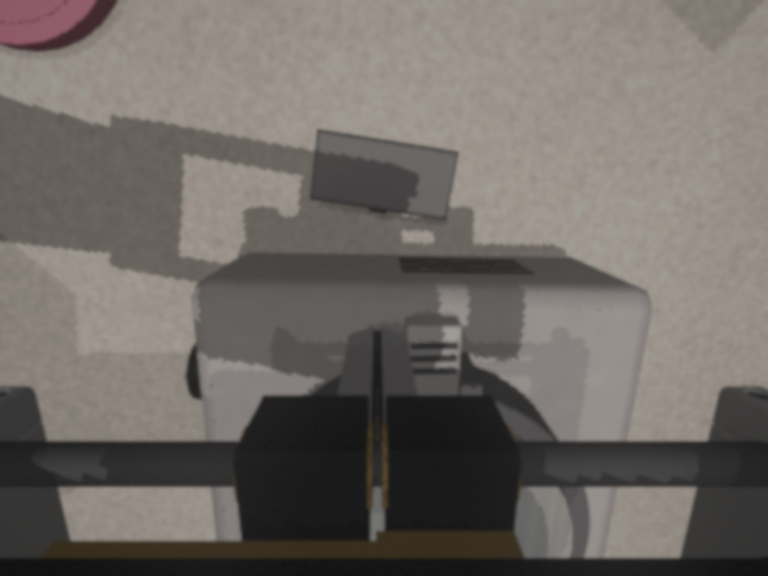

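View pics/s4.png

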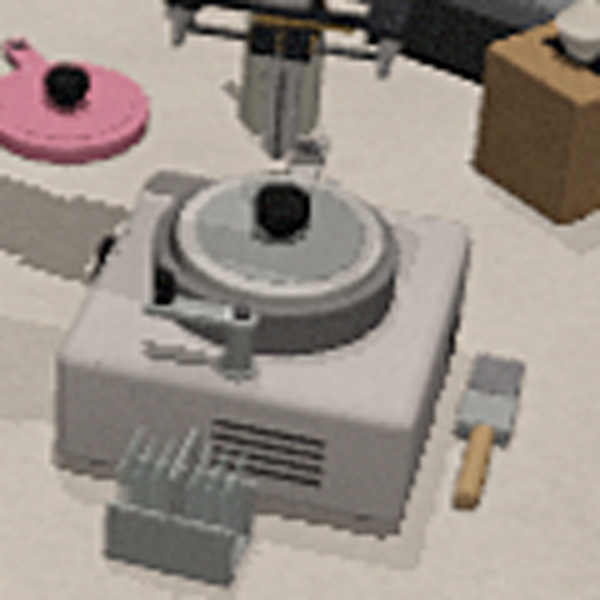

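Call:
step_arm:
  commands:
    - [[0.0009,0.0006,0,0,0,-0.5,1],[0.0017,0.0011,0,0,0,-1,1],[0.0026,0.0016,0,0,0,-1.5,1],[0.0035,0.002,0,0,0,-2,1],[0.0035,0.002,0,0,0,-2,1]]

```text
t: 5.65
tcp_pos: [500.3, 192.6, 349.6]
ee_rot: [-1.571, 0.0, 0.333]
wrist_force: [-2.5, -1.0, -1.4]
opening: 0.6
```

Run:
```python
from rig import camera,status
import cv2
c=camera("wrist");cv2.imwrite("pics/w5.png",cv2.resize(c["frame"][100:300,150:400,::-1],None,fx=3,fy=3))
c=camera("scene");cv2.imwrite("pics/s5.png",cv2.resize(c["frame"][130:250,230:350,::-1],None,fx=5,fy=5,interpolation=2))
```

```text
(no output)
```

View pics/w5.png

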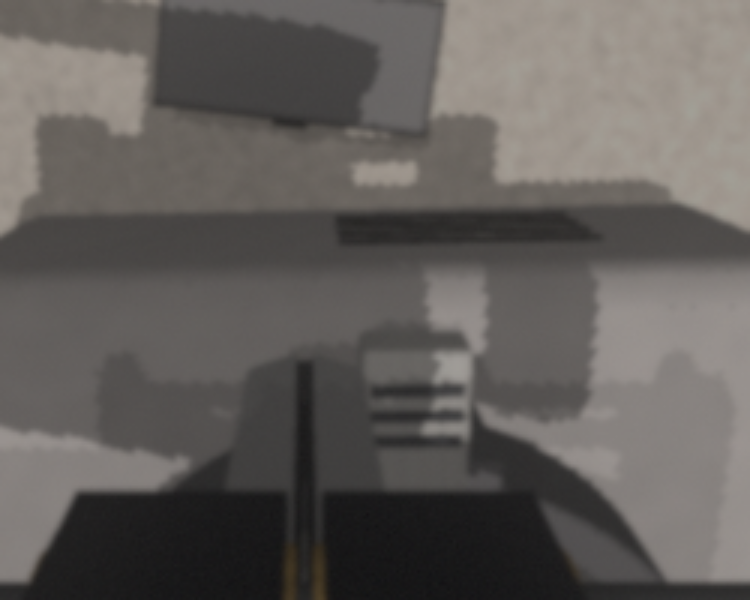

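View pics/s5.png

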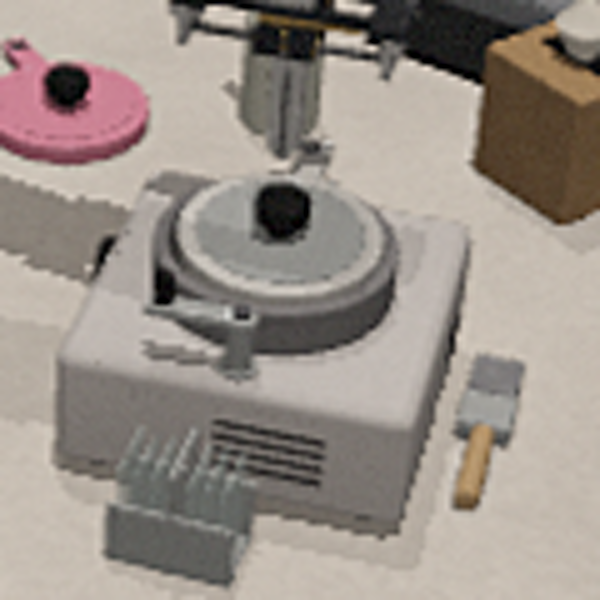

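Call:
step_arm:
  commands:
    - [[0.0009,0.0004,0,0,0,-0.5,1],[0.0018,0.0009,0,0,0,-1,1],[0.0018,0.0009,0,0,0,-1,1]]

```text
t: 6.05
tcp_pos: [501.3, 193.4, 349.3]
ee_rot: [-1.57, 0.004, 0.315]
wrist_force: [-5.0, -0.9, 1.8]
opening: 0.6
```

Run:
```python
from rig import camera,status
import cv2
c=camera("wrist");cv2.imwrite("pics/w6.png",cv2.resize(c["frame"][100:300,150:400,::-1],None,fx=3,fy=3))
```

```text
(no output)
```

View pics/w6.png

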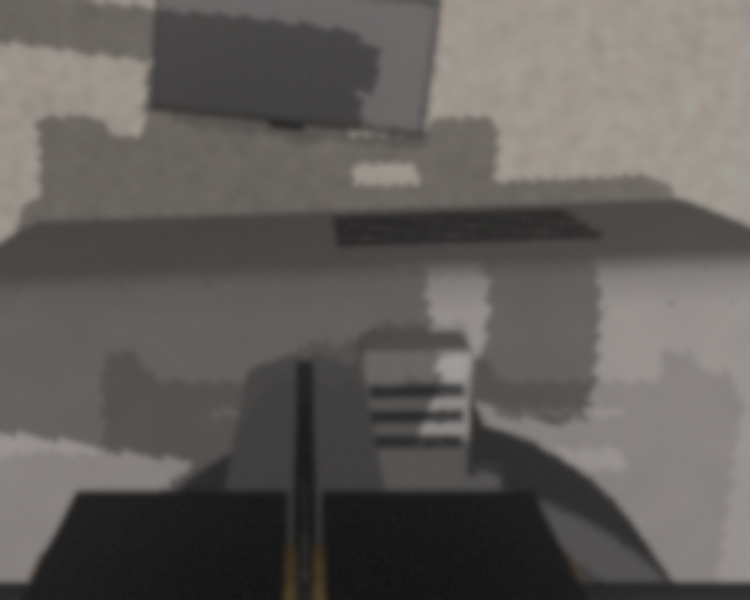

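Call:
step_arm:
  commands:
    - [[-0.006,-0.002,0,0,0,0,1],[-0.01,-0.004,0.03,0,0,0,1],[-0.01,-0.004,0.075,0,0,0,1],[0.01,-0.035,0.105,0,0,0,1],[0.03,-0.075,0.105,0,0,0,1],[0.05,-0.115,0.105,0,0,0,1],[0.07,-0.15,0.105,0,0,0,1],[0.085,-0.18,0.105,0,0,0,1],[0.085,-0.18,0.105,0,0,0,1],[0.085,-0.18,0.105,0,0,0,1]]

```text
t: 7.1
tcp_pos: [587.6, 12.8, 455.3]
ee_rot: [-1.571, -0.002, 0.314]
wrist_force: [-1.1, 0.3, 0.1]
opening: 0.6
```

Run:
```python
from rig import camera,status
import cv2,pickle
c=camera("wrist");cv2.imwrite("pics/w7.png",cv2.resize(c["frame"][:,:,::-1],None,fx=1.5,fy=1.5))
pickle.dump(c,open("w7.pkl","wb"))
c=camera("scene");cv2.imwrite("pics/s7.png",cv2.resize(c["frame"][145:255,230:350,::-1],None,fx=5,fy=5,interpolation=2))
c=camera("top");cv2.imwrite("pics/t7.png",cv2.resize(c["frame"][110:225,165:290,::-1],None,fx=5,fy=5,interpolation=2))
```

```text
(no output)
```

View pics/w7.png

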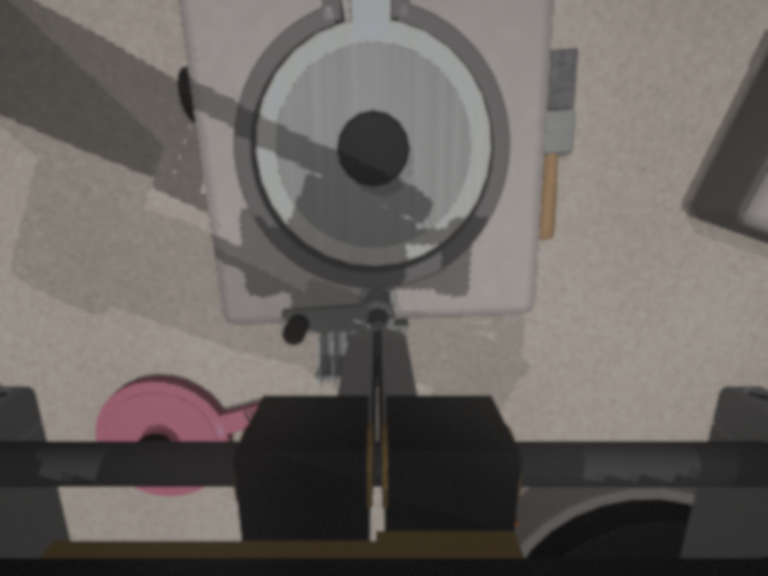

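View pics/s7.png

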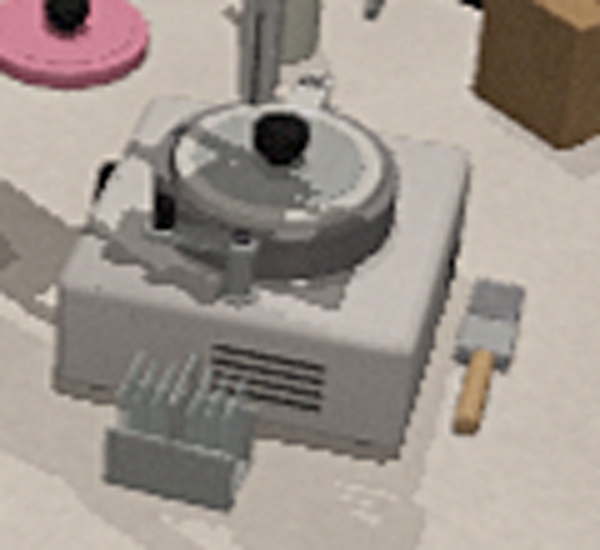

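The tab (348–392, 0–20) now lies between the two cheeks (332 and 402). Next I measure the knob, peg and post, then press.

Run:
```python
import pickle
from h import *
c=pickle.load(open("w7.pkl","rb"))
def W(x,y,z):return onz(c,(x+.5)/1.5-.5,(y+.5)/1.5-.5,z)
for n,x,y,z in [("knob",373,146,182),("peg",293,332,180),("post",377,316,157),("chkL",333,10,147),("chkR",401,10,147),("tab",369,10,152),("colL",236,145,147),("colR",509,145,147),("colB",372,285,147)]: print(n,W(x,y,z).round(1))
```

```text
knob [559.2  98.8 182. ]
peg [545.2 -24.5 180. ]
post [595.5  -5.3 157. ]
chkL [512.1 166.3 147. ]
chkR [550.6 178.8 147. ]
tab [533.1 171.4 152. ]
colL [474.6  73.8 147. ]
colR [641.4 128.1 147. ]
colB [586.2  12.2 147. ]
```

View pics/t7.png

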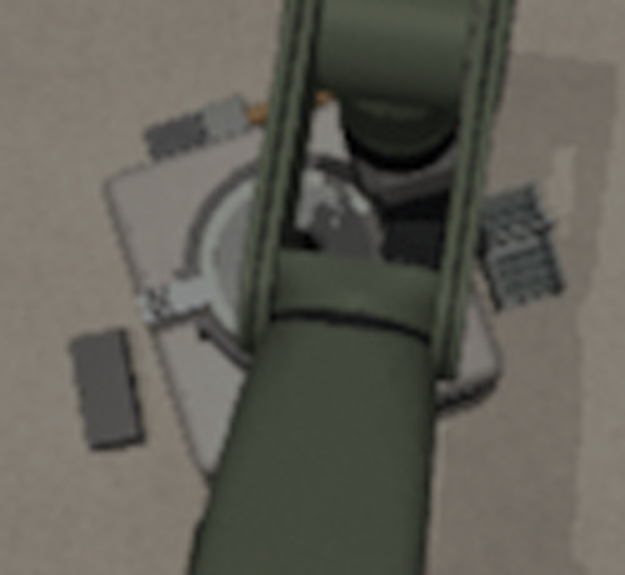

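Call:
step_arm:
  commands:
    - [[-0.014,0.042,0,0,0,0,1],[-0.028,0.083,0,0,0,0,1],[-0.028,0.083,-0.035,0,0,0,1],[-0.028,0.083,-0.067,0,0,0,1],[-0.028,0.083,-0.07,0,0,0,1],[-0.028,0.083,-0.072,0,0,0,1],[-0.028,0.083,-0.074,0,0,0,1],[-0.028,0.083,-0.074,0,0,0,1]]

```text
t: 8.05
tcp_pos: [559.5, 96.4, 382.1]
ee_rot: [-1.572, -0.002, 0.315]
wrist_force: [0.5, -0.1, -1.2]
opening: 0.6
```

Call:
step_arm:
  commands:
    - [[0,0,-0.002,0,0,0,1],[0,0,-0.004,0,0,0,1],[0,0,-0.006,0,0,0,1],[0,0,-0.006,0,0,0,1]]

```text
t: 8.45
tcp_pos: [559.6, 96.3, 376.6]
ee_rot: [-1.572, -0.003, 0.315]
wrist_force: [-0.3, -0.5, 4.0]
opening: 0.8
```

Call:
step_arm:
  commands:
    - [[0,0,-0.001,0,0,0,1],[0,0,-0.002,0,0,0,1],[0,0,-0.003,0,0,0,1],[0,0,-0.003,0,0,0,1]]

```text
t: 8.85
tcp_pos: [559.6, 96.3, 375.4]
ee_rot: [-1.572, -0.003, 0.315]
wrist_force: [-5.3, 0.2, 13.3]
opening: 0.2
```

Call:
step_arm:
  commands:
    - [[0,0,-0.001,0,0,0,1],[0,0,-0.002,0,0,0,1],[0,0,-0.003,0,0,0,1],[0,0,-0.004,0,0,0,1],[0,0,-0.004,0,0,0,1]]

```text
t: 9.35
tcp_pos: [559.5, 96.4, 375.2]
ee_rot: [-1.573, -0.004, 0.316]
wrist_force: [-11.6, -0.3, 28.0]
opening: 0.2
```

The tip stopped hard at z 176 under 28 N, which matches the knob's home height. I'll back off and look.

Call:
step_arm:
  commands:
    - [[0,0,0.02,0,0,0,1],[0,0,0.06,0,0,0,1],[0.014,-0.04,0.087,0,0,0,1],[0.028,-0.083,0.087,0,0,0,1],[0.028,-0.083,0.087,0,0,0,1],[0.028,-0.083,0.087,0,0,0,1]]

```text
t: 9.95
tcp_pos: [587.2, 12.4, 454.3]
ee_rot: [-1.57, 0.0, 0.313]
wrist_force: [0.2, 0.5, 0.2]
opening: 0.7
```

Run:
```python
from rig import camera,status
import cv2,pickle
c=camera("wrist");cv2.imwrite("pics/w8.png",cv2.resize(c["frame"][:256,100:400,::-1],None,fx=2.3,fy=2.3,interpolation=2))
pickle.dump(c,open("w8.pkl","wb"))
c=camera("scene");cv2.imwrite("pics/s8.png",cv2.resize(c["frame"][145:255,230:350,::-1],None,fx=5,fy=5,interpolation=2))
```

```text
(no output)
```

View pics/w8.png

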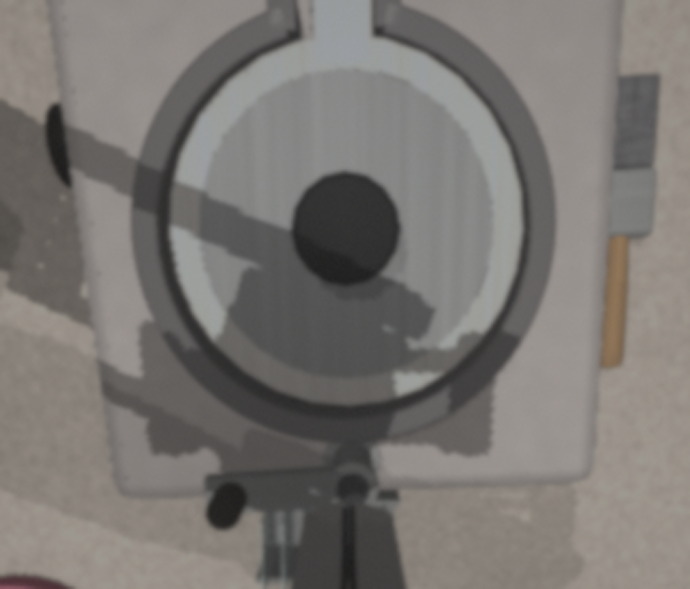

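View pics/s8.png

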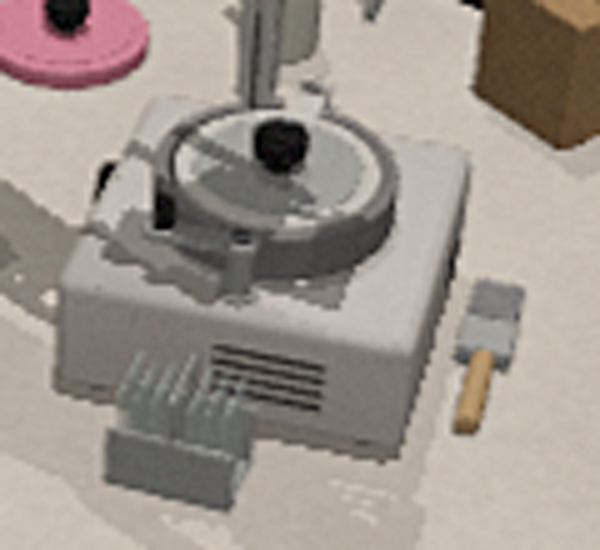

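The lid now lies below the collar rim all round, and the tab is between the cheeks (313–375, 0–50). Clamp next.

Run:
```python
import numpy as np
P=np.array([595.8,-5.2])
def f(ph,o):
    a=np.radians(ph);return P+55*np.array([np.cos(a),np.sin(a)])+o*np.array([-np.sin(a),np.cos(a)])
st=f(200,32);print(st,st-[587.1,13.5])
for ph in range(200,101,-5): print(ph,(f(ph,15.5)-st).round(1),ph-200)
```

```text
[555.06155044 -54.08127175] [-32.03844956 -67.58127175]
200 [-5.6 15.5] 0
195 [-8.4 19.7] -5
190 [-10.7  24.1] -10
185 [-12.7  28.6] -15
180 [-14.3  33.4] -20
175 [-15.4  38.2] -25
170 [-16.1  43.2] -30
165 [-16.4  48.1] -35
160 [-16.2  53.1] -40
155 [-15.7  58.1] -45
150 [-14.6  63. ] -50
145 [-13.2  67.7] -55
140 [-11.4  72.4] -60
135 [-9.1 76.8] -65
130 [-6.5 81.1] -70
125 [-3.5 85. ] -75
120 [-0.2 88.8] -80
115 [ 3.4 92.2] -85
110 [ 7.4 95.3] -90
105 [11.5 98. ] -95
```

Call:
step_arm:
  commands:
    - [[-0.016,-0.034,0,0,0,1,1],[-0.032,-0.0675,0,0,0,2,1],[-0.032,-0.0675,-0.04,0,0,2,1],[-0.032,-0.0675,-0.075,0,0,2,1],[-0.032,-0.0675,-0.0925,0,0,2,1],[-0.032,-0.0675,-0.0925,0,0,2,1],[-0.032,-0.0675,-0.0925,0,0,2,1]]

```text
t: 10.75
tcp_pos: [555.1, -53.0, 362.2]
ee_rot: [-1.57, 0.0, 0.352]
wrist_force: [-0.0, -0.3, 0.5]
opening: 0.6
```

Run:
```python
from rig import camera,status
import cv2
c=camera("wrist");cv2.imwrite("pics/w9.png",cv2.resize(c["frame"][:,:,::-1],None,fx=1.5,fy=1.5))
```

```text
(no output)
```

View pics/w9.png

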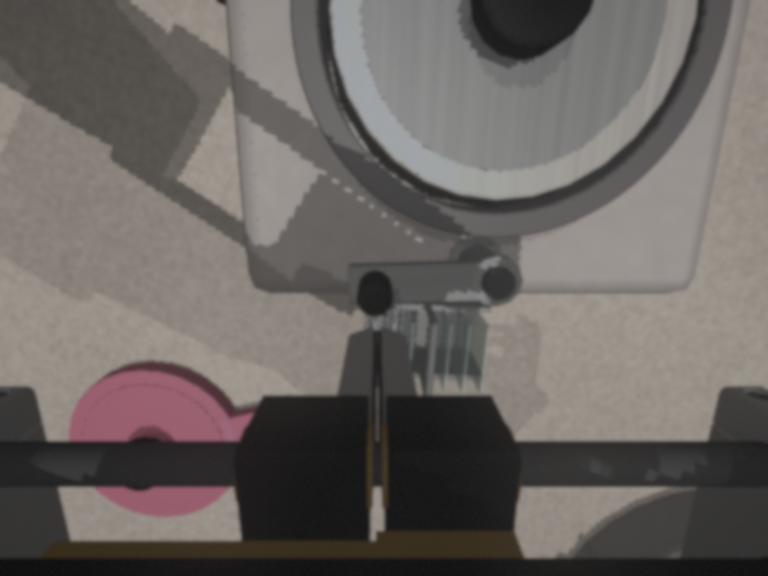

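The peg (374,290) is dead ahead of the closed tips (378,330), so I sweep it clockwise.

Call:
step_arm:
  commands:
    - [[-0.003,0.008,0,0,0,0,1],[-0.0055,0.0155,0,0,0,0,1],[-0.0085,0.0195,0,0,0,-5,1],[-0.0105,0.024,0,0,0,-10,1],[-0.0125,0.0285,0,0,0,-15,1],[-0.0145,0.0335,0,0,0,-20,1],[-0.0155,0.038,0,0,0,-25,1],[-0.016,0.043,0,0,0,-30,1],[-0.0165,0.048,0,0,0,-35,1],[-0.016,0.053,0,0,0,-40,1],[-0.0155,0.058,0,0,0,-45,1],[-0.0145,0.063,0,0,0,-50,1],[-0.013,0.0675,0,0,0,-55,1],[-0.0115,0.0725,0,0,0,-60,1],[-0.0115,0.0725,0,0,0,-60,1]]

```text
t: 12.3
tcp_pos: [543.7, 19.2, 363.2]
ee_rot: [-1.57, -0.002, -0.696]
wrist_force: [1.1, -0.4, -0.3]
opening: 0.7
```

Run:
```python
from rig import camera,status
import cv2
c=camera("wrist");cv2.imwrite("pics/w10.png",cv2.resize(c["frame"][:,:,::-1],None,fx=1.5,fy=1.5))
```

```text
(no output)
```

View pics/w10.png

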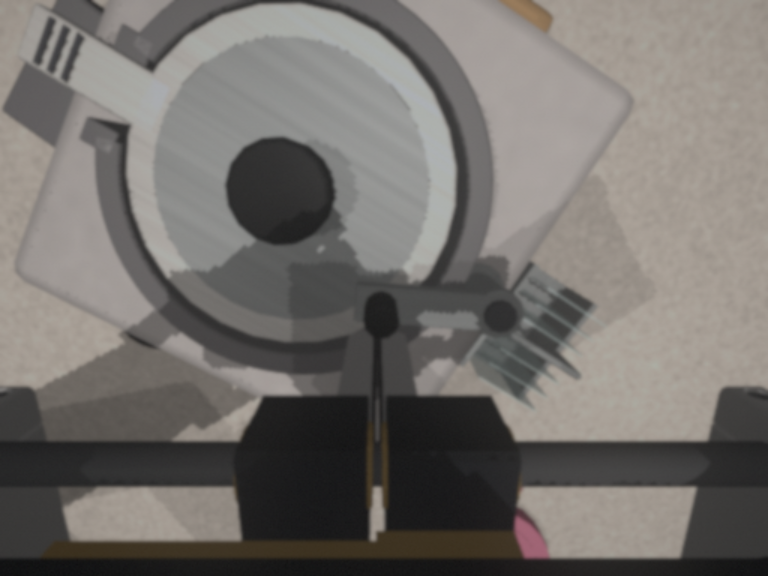

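Call:
step_arm:
  commands:
    - [[0.0025,0.0045,0,0,0,-5,1],[0.005,0.0085,0,0,0,-10,1],[0.008,0.0125,0,0,0,-15,1],[0.011,0.0165,0,0,0,-20,1],[0.015,0.02,0,0,0,-25,1],[0.017,0.0215,0,0,0,-27.5,1],[0.019,0.023,0,0,0,-30,1],[0.019,0.023,0,0,0,-30,1]]

```text
t: 13.15
tcp_pos: [561.3, 41.0, 362.4]
ee_rot: [-1.577, -0.001, -1.219]
wrist_force: [-5.8, -4.6, 4.6]
opening: 0.7
```

Run:
```python
from rig import camera,status
import cv2,pickle
c=camera("wrist");cv2.imwrite("pics/w11.png",cv2.resize(c["frame"][:,:,::-1],None,fx=1.5,fy=1.5))
pickle.dump(c,open("w11.pkl","wb"))
print(status.read_state()["wrist_force"])
```

```text
[-6.22411095 -3.88390013  3.76225986]
```

View pics/w11.png

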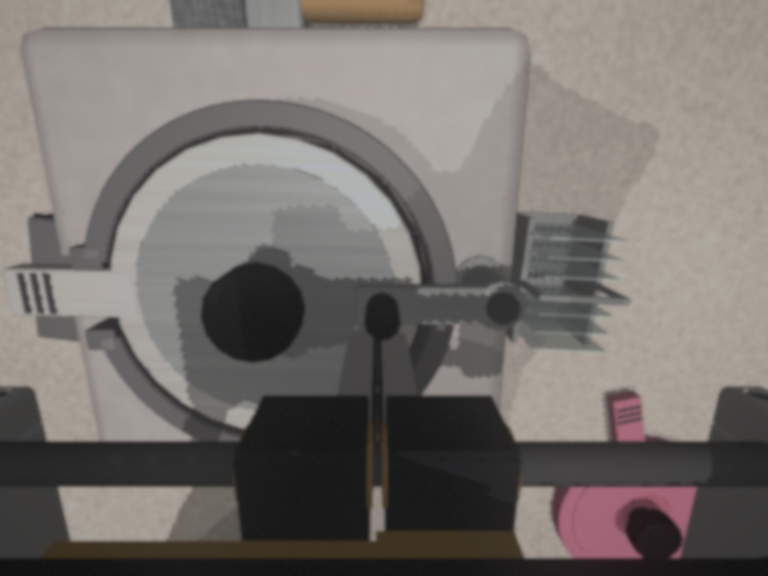

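The clamp arm (360–520, 300) lies parallel to the housing's edge and points at the knob, so it is on its stop. I'll back away and check.

Call:
step_arm:
  commands:
    - [[-0.01,-0.0035,0,0,0,0,1],[-0.03,-0.01,0,0,0,0,1],[-0.04,-0.014,0.04,0,0,0,1],[-0.04,-0.014,0.085,0,0,0,1],[-0.06,-0.02,0.11,0,0,0,1],[-0.08,-0.02,0.11,0,0,0,1],[-0.08,-0.02,0.11,0,0,0,1],[-0.08,-0.02,0.11,0,0,0,1]]

```text
t: 14.0
tcp_pos: [482.2, 21.6, 472.0]
ee_rot: [-1.57, 0.0, -1.22]
wrist_force: [0.4, 1.5, -0.4]
opening: 0.4
```

Run:
```python
from rig import camera,status
from h import *
c=camera("wrist");cv2.imwrite("pics/w12.png",cv2.resize(c["frame"][:,:,::-1],None,fx=1.5,fy=1.5))
import pickle;pickle.dump(c,open("w12.pkl","wb"))
c=camera("scene");cv2.imwrite("pics/s12.png",cv2.resize(c["frame"][145:255,230:350,::-1],None,fx=5,fy=5,interpolation=2))
s=status.read_state();print(s["t"],s["wrist_force"])
```

```text
14.1 [-0.21192005 -0.07008277 -0.65961919]
```

View pics/w12.png

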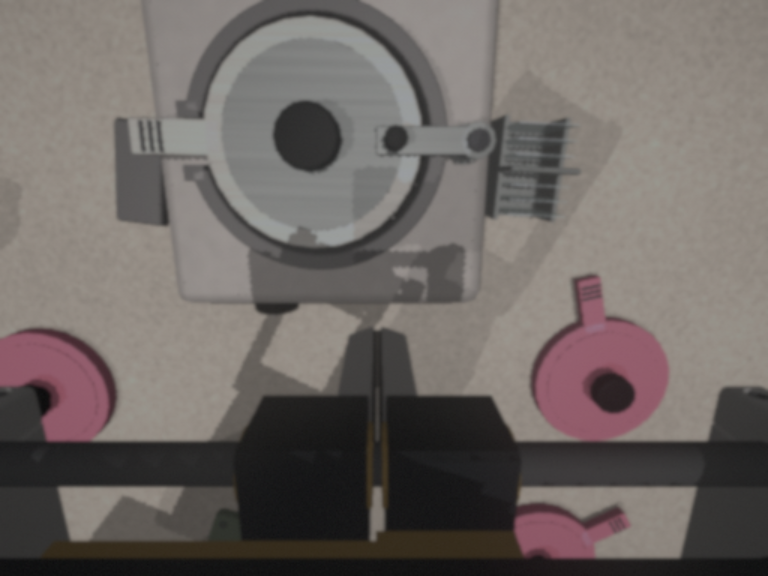

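View pics/s12.png

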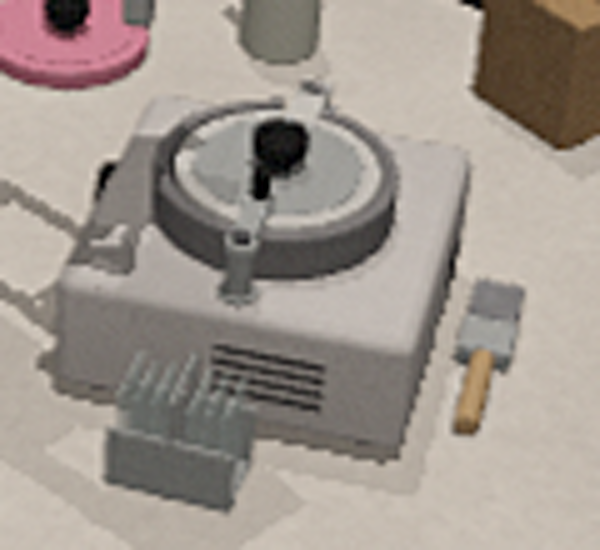

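```bash
python3 -c "
from rig import workorder;print(workorder.finish_job())"
```

```text
the job is handed in; nothing more can be done
None
```

The lid is turned into the notch and pressed home, the clamp is shut over it, and the job is handed in; no verdict was reported.

- **Turning:** I pushed the tab clockwise about 40° with the closed fingertips. At the notch the push rose to about 5 N, and the next wrist picture showed the tab between the two cheeks.
- **Pressing:** I pressed the knob down until it stopped hard under 28 N, with the fingertips at z ≈ 176 mm. That is where the knob's top should be with the lid home (128 + 48 mm).
- **Clamp:** I swung the peg clockwise until it met its stop at about 8 N. It passed over the lid without striking it.

The last pictures, taken after backing away, show:
- the tab in the notch
- the lid below the collar rim
- the clamp arm in line with the dryer's y axis
- the slide rack, slide box and brush apparently where they were
- the gripper clear of everything

No check failed or disagreed. I did not measure the lid's levelness or the height of its tab end directly. I judged those from the hard stop and from the clamp passing over. The run had taken about 14 s when I handed it in.

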